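# Open the clogged air filter at the laser marking bench

### The job

The air filter stand has two capped filter pots, and one of them is clogged: the indicator pin behind it has popped up tall, while the other pin is almost fully down. Unscrew the clogged filter's cap: its thread may be left-handed or right-handed and you cannot see which, so try it both ways, turn it the way that goes until it stops at about 50 degrees, then lift it straight up. Finish while holding the cap still and upright in the gripper, about 10 cm above its pot, with the other cap left closed and everything else left where it is.

Things in the scene. Friction and masses are not known exactly. Their poses are not given: they have to be found in the camera images.
- stand: the filter stand: dark steel base 200 mm (its x) by 290 mm (y), 12 mm thick, fixed; origin on the table, midway between the two pots. Pots a and b stand at its y = +80 and -80 mm, x = 0. Behind each pot, at x = +82 mm, is an indicator block 34 mm square, 50 mm high, with a steel pin on top. Yaw within 0.5 rad of zero.
- port_a (a point): centre of pot a's rim, 70 mm above the table, stand's +y side; axes as the stand's. Aluminium cup 72 mm across, fixed. Both caps are quick-turn: the loosening way goes freely to a stop 50 degrees from closed, where the cap lifts straight out freely; the other way stops hard within 5 degrees. Not lined up, it lifts 3 mm at most. Which way loosens varies from start to start, unseen.
- port_b (a point): centre of pot b's rim, 70 mm above the table, on the stand's -y side; axes as the stand's. Aluminium cup 72 mm across, fixed. Its cap works like cap a, but the loosening ways of the two (clockwise or counter-clockwise from above) need not agree.
- cap_a_grip (a point): centre of the grip bar of cap a on pot a. 0.12 kg or so: black knurled disc 70 mm across, 8 mm thick, lying on the pot's rim, and on it an upright aluminium bar 46 mm long (x), 16 mm wide (y, flat sides to grip), 38 mm tall (z up). This point: 19 mm above the disc's top, 19 below the bar's top. Below, inside the pot, a stem and cross-bar 22.5 mm deep. Closed: bar along the stand's x, within 3 degrees.
- cap_b_grip (a point): centre of the grip bar of cap b on pot b. 0.12 kg or so: black knurled disc 70 mm across, 8 mm thick, lying on the pot's rim, and on it an upright aluminium bar 46 mm long (x), 16 mm wide (y, flat sides to grip), 38 mm tall (z up). This point: 19 mm above the disc's top, 19 below the bar's top. Below, inside the pot, a stem and cross-bar 22.5 mm deep. Closed: bar along the stand's x, within 3 degrees.
- pin_m_top (a point): top of one of the two indicator pins, steel, 12 mm across. It stands in the indicator block 82 mm behind (stand +x of) one pot, whose pot it tells about; which pot differs from start to start. A popped-up pin's top is 100 mm above the table (clogged), a pin that is down 62 mm (in order).
- pin_n_top (a point): top of the other indicator pin; same description.
- seal: bystander: black rubber-hard ring 40 mm across, 6 mm high, lying on the stand's base between the pots; origin at the centre of its underside
- cartridge: bystander: spare filter cartridge, upright white cylinder 52 mm across, 82 mm tall, behind the stand; origin at the centre of its underside
- driver: bystander: screwdriver lying on the table in front of the stand (robot side)
- spanner: bystander: steel spanner lying on the table to the left
- brush: bystander: wooden-handled brush lying on the table to the right
- mug: bystander: white mug 80 mm across, 90 mm tall, to the left; origin at the centre of its underside
- board: bystander: round wooden board 170 mm across, 16 mm thick, lying to the right; origin at the centre of its underside
There are look-alikes about, which are no part of the job. What is shaped like the part that bears cap_b_grip but blue is not meant.

How it is judged:
By the outcome, as a careful person would: the job done as asked, in the order asked, and still so for the second after the job is handed in, while the arm keeps its last pose, push and grip.
It also fails if it takes over 46 s, if anything falls off the work surface, if the arm or the gripper's body presses on something with over 40 N, if the wrist force passes 120 N, or if a joint passes its speed limit or range.

### The arm

A 7-joint arm with a two-finger parallel gripper is mounted at the origin on the work surface. World frame = base frame: x ahead of the robot, y to its left, z up, the work surface at z = 0. Lengths are in m, angles in rad, forces in N, time in s.
With the tool pointing down it reaches from about 0.4 to 0.875 m from the base axis. Payload 19.3 kg.
Tool frame: the origin (TCP) lies at the very end of the fingers, on their centre line; the grasp point (between the pads) lies 19 mm behind it; z points along the fingers, y is the direction in which the jaws open and shut (so a half turn about z gives the same grasp; the last joint's range is limited). The gripper opens to 85 mm and grips with 20 to 120 N. Pads are 22 mm wide; open, the fingers measure 114 mm over their backs; the gripper's body (76 mm by 85 mm) begins 54 mm behind the grasp point. The pads swing forward as they close: fully open they stand 13 mm farther back than shut.
Start: joints at [-1.255, 0.521, -0.036, 1.599, 0.021, 1.021, -0.113], TCP at [0.235, 0.579, 0.231] pointing down, gripper open.
Joint ranges: [-2.91, 2.91], [-0.3, 2.13], [-1.5, 1.42], [0.17, 2.43], [-1.26, 4.41], [0.16, 1.93], [-2.52, 2.52]. Speed limits (rad/s): [1.89, 1.89, 2.39, 2.39, 3.01, 3.01, 3.01].

### API

Orientations are given as [roll, pitch, yaw] about the fixed x, y, z axes, in that order (R = Rz(yaw) Ry(pitch) Rx(roll)).
In Python, from workcell import bot gives the robot as it stands. The module is installed in compiled form; this text tells all that it offers.
- The arm moves only by the shell command python3 -m inch 'ROWS' [FORCE]. ROWS is JSON, a list of rows, each an object of numbers: "dx", "dy", "dz": the shift along the tool's x, y, z in mm; "rx", "ry", "rz": the turn, a rotation vector about the tool's x, y, z in rad; "hand": the closure, from -1 (fully open) to 1 (shut), so that 0 is half open. In form: [{"dx": .., "dy": .., "dz": .., "rx": .., "ry": .., "rz": .., "hand": ..}, ...]. A call has 1 to 10 rows; each row shifts and turns the commanded pose from where the row before left it, along the tool's axes as they then stand; what a row does not reach is not made up. A row lasts 1/10 s, in which the tool goes at most 50 mm and 8.59 degrees, less where a joint would pass 70% of its speed; a pose out of reach is approached as far as the arm can. A call with a gripper value outside its range is refused whole. The fingers move at their own pace and stop on an object; FORCE is the grip in N (left out, the last holds). Time passes only in rows, so rows that do not move let the fingers close. It gives the time, the measured TCP pose, the force and the opening at its end, in the units of the state.
- bot.observe(): the state, without advancing time (a new reading comes with each control period).
- bot.grab_frame(name): name is "side" or "top"; returns (picture, depth): 420x560x3 uint8, red, green, blue; 420x560 float32, m along the optical axis (not along the pixel's ray), 0 where there is no reading.
- bot.get_calibration(name): a dict with "vertical_fov" (degrees; the focal length in pixels is half the picture's height over the tangent of half this angle, whatever the lens; pixels are square), "cx", "cy" (the principal point, pixels), "origin" and "orientation" of the camera in the world. Camera axes: x right, y down, z forward; pixel columns grow to the right and rows downward; lengths in m; the calibration is good to about 2 mm. A picture is of the moment at which its call begins. get_calibration takes no time and is no camera call.
- bot.job_done(): hands the job in, once; it reports no verdict.
Trained networks look in the newest picture that a camera, given by its name, has taken for a name from the list of things; names that differ only in an ending like _2 or _b are one class to them, and where a whole thing is asked for, a point or a joint stands for the part that bears it (a point fixed in the world has none). Each returns a list of dicts, best first, with "score" (0 to 1); they miss things now and then, are a little off and sometimes report something else, mostly with a low value. They report only what shows in the picture. A call takes as long as a camera call. They do not tell look-alikes from the thing itself.
- bot.trace(camera, target): "region" (420x560 bool, what is visible of it) and "box" ([left, top, right, bottom] in pixels, round what is visible of it).
- bot.tip_of(camera, target): "centre" ([row, column] in pixels: a listed point, or the origin of a listed thing).
The state is a dict: "clock": time; "qpos": joint angles; "qd": joint speeds; "joint_efforts": joint torques, N m; "position": TCP position; "tool_rot": TCP orientation; "force": force on the tool from outside, world axes, zero at the start; "moment": the same for the moment, N m; "grip_width": finger opening in m.
Only numpy, scipy, OpenCV 4.12 (cv2) and the standard library are available. Lean on these libraries where they do the work, as an engineer would, in place of code of your own. Each camera call takes 0.05 s, during which the arm holds its last target.

## Working session

There is one attempt and no reset: what is moved stays moved. The work goes in short steps, Python scripts to look and compute and a shell command to move; the robot and the scene stay as the last step left them, time stands still between calls to the robot, and variables do not carry over. Pictures are saved under pics/ and viewed, and the job is handed in when it is done.

```bash
mkdir -p pics; cat > h.py <<'E'
import numpy as np, cv2
from scipy.spatial.transform import Rotation as R
from workcell import bot
def calib(n):
    c=bot.get_calibration(n); f=210/np.tan(np.radians(c["vertical_fov"])/2)
    o=np.array(c["orientation"],float)
    Rm=R.from_euler('xyz',o).as_matrix() if o.size==3 else o.reshape(3,3)
    return f,c["cx"],c["cy"],np.array(c["origin"]),Rm
def ray(n,r,c):
    f,cx,cy,o,Rm=calib(n); return o,Rm@np.array([(c-cx)/f,(r-cy)/f,1])
def atz(n,r,c,z):
    o,d=ray(n,r,c); return o+d*(z-o[2])/d[2]
def cloud(n,depth):
    f,cx,cy,o,Rm=calib(n); v,u=np.mgrid[:420,:560]
    P=np.stack([(u-cx)/f*depth,(v-cy)/f*depth,depth],-1); return P@Rm.T+o
E
python3 - <<'E'
from h import *
for n in("side","top"):
    print(bot.get_calibration(n)); p,d=bot.grab_frame(n); cv2.imwrite(f"pics/{n}0.png",p[...,::-1]); np.save(f"{n}0.npy",d)
    for t in ("cap_a_grip","pin_m_top","port_a","stand"):
        for x in bot.tip_of(n,t): print(n,t,x)
print(bot.observe())
E
```

```text
{'vertical_fov': 50.09883388159774, 'cx': 288.076173837224, 'cy': 200.2365365616104, 'origin': array([ 0.41691095, -0.91760096,  0.5894186 ]), 'orientation': array([-2.03958792,  0.02426122, -0.2140307 ])}
side cap_a_grip {'centre': [200.2, 271.5], 'score': 0.95}
side pin_m_top {'centre': [224.8, 323.8], 'score': 0.61}
side port_a {'centre': [245.2, 284.5], 'score': 0.94}
side port_a {'centre': [208.0, 272.6], 'score': 0.59}
side stand {'centre': [249.0, 278.1], 'score': 0.81}
{'vertical_fov': 44.45298233497278, 'cx': 274.9496330166898, 'cy': 205.9396890558876, 'origin': array([0.40815332, 0.00247479, 1.31574372]), 'orientation': array([-2.98650727,  0.00574438, -1.595087  ])}
top cap_a_grip {'centre': [219.2, 255.6], 'score': 0.61}
top port_a {'centre': [214.9, 320.1], 'score': 0.89}
top port_a {'centre': [221.7, 257.8], 'score': 0.84}
top stand {'centre': [220.4, 288.5], 'score': 0.93}
{'clock': 0.5, 'qpos': array([-1.25520078,  0.52139936, -0.03631307,  1.59955388,  0.02121322,
        1.0210784 , -0.11279439]), 'qd': array([ 0.00045423, -0.00105102, -0.00138824,  0.00045139, -0.00118748,
       -0.0007666 , -0.00131495]), 'joint_efforts': array([-8.03030116e-05, -9.26266980e+01,  1.97698630e+00, -3.70055187e+01,
        1.79538236e-02,  2.46544580e-03,  3.92662423e-05]), 'position': array([0.23519454, 0.57902545, 0.23127171]), 'tool_rot': array([-3.14153931e+00,  8.67190993e-06,  2.75577901e+00]), 'force': array([ 1.17985254, -0.21355778, -0.14429548]), 'moment': array([ 0.01243198, -0.01816703,  0.00016185]), 'grip_width': 0.08561884001747398}
```

View pics/side0.png

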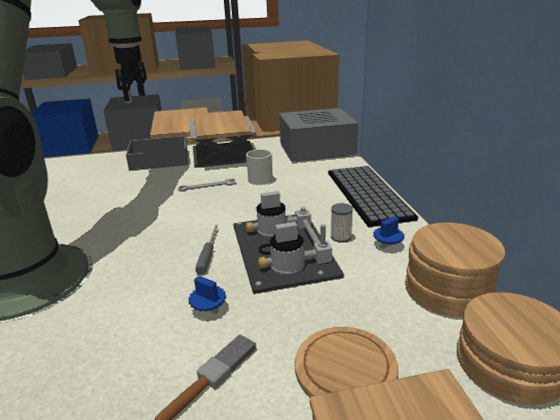

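View pics/top0.png

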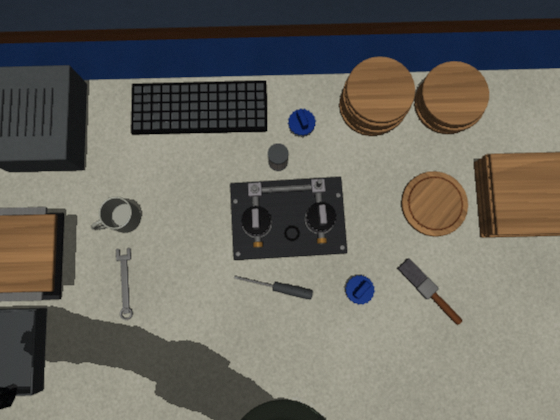

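```bash
python3 - <<'E'
import cv2,numpy as np
t=cv2.imread("pics/top0.png")[150:300,200:400]; cv2.imwrite("pics/topz.png",cv2.resize(t,None,fx=4,fy=4,interpolation=cv2.INTER_CUBIC))
t=cv2.imread("pics/side0.png")[150:300,200:400]; cv2.imwrite("pics/sidez.png",cv2.resize(t,None,fx=4,fy=4,interpolation=cv2.INTER_CUBIC))
E
```

```text
(no output)
```

View pics/topz.png

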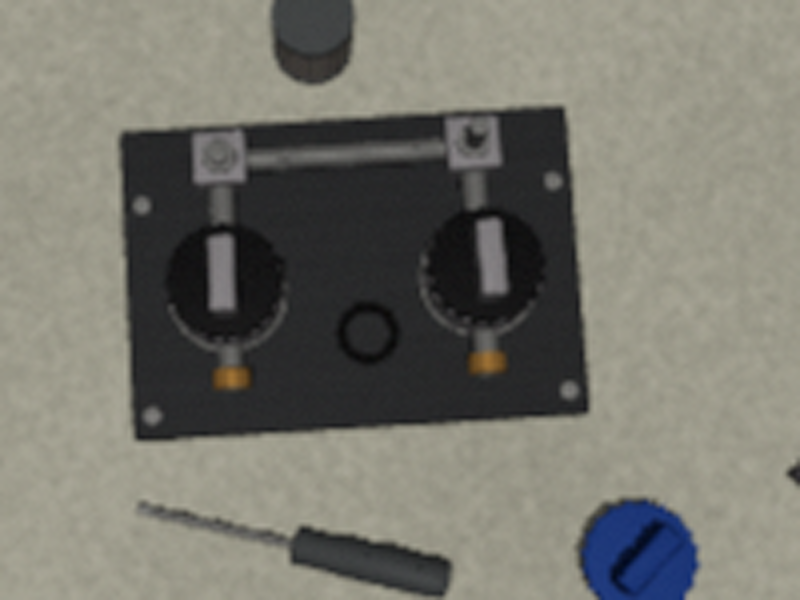

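View pics/sidez.png

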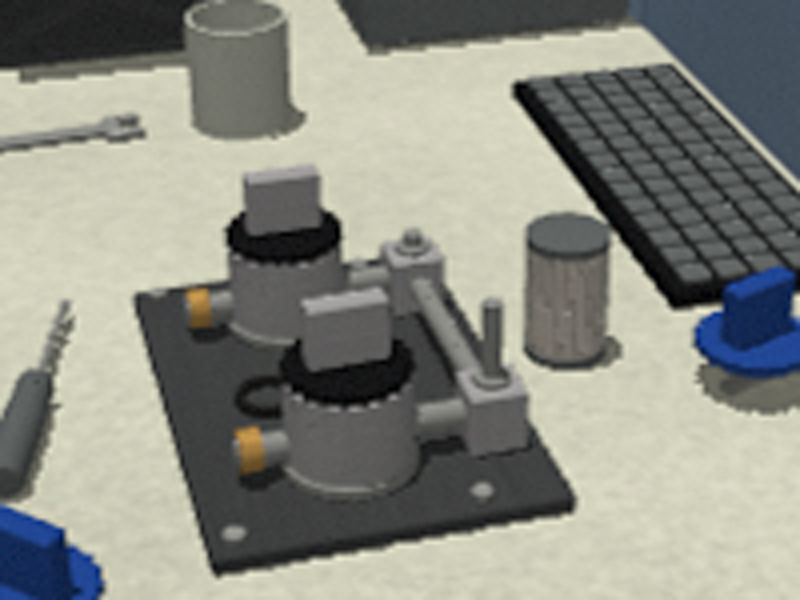

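The side picture shows the tall pin behind the near pot at crop (490,340), which is about (322,235) in the full frame. In the top view it is behind the right pot, so the clogged one is pot b. Its bar is at top pixel (322,214). Next I measure it.

```bash
python3 - <<'E'
from h import *
g=atz("top",214.2,322.5,.116); print("bar top by ray",g); print("side ray", atz("side",150+328/4-9.5,200+347/4,.116))
for n in("side","top"):
    P=cloud(n,np.load(n+"0.npy")); 
    for nm,c in(("b",g[:2]),("a",atz("top",217.5,255.3,.116)[:2])):
        dd=np.linalg.norm(P[...,:2]-c,axis=-1)
        m=(dd<.04)&(P[...,2]>.09)&(P[...,2]<.14); q=P[m]; print(n,nm,m.sum(),q.mean(0),np.percentile(q[:,2],[5,50,95]))
        m=(dd<.04)&(P[...,2]>.108); q=P[m]; 
        if len(q)>5:
            (cx,cy),(w,h),a=cv2.minAreaRect((q[:,:2]*1000).astype(np.float32)); print(' rect',cx,cy,w,h,a)
            u=np.linalg.svd(q[:,:2]-q[:,:2].mean(0))[2][0]; print(' top mean',q.mean(0),'ang',np.degrees(np.arctan2(u[1],u[0]))%180)
# stand yaw from base corners
c=[atz("top",150+y/4,200+x/4,.012) for x,y in((122,132),(563,107),(588,411),(137,438))]
print(np.round(c,4), np.mean(c,0)); 
for i,j in((2,1),(3,0)): d=c[j]-c[i]; print(np.degrees(np.arctan2(d[1],d[0])),np.linalg.norm(d))
for i,j in((1,0),(2,3)): d=c[j]-c[i]; print(np.degrees(np.arctan2(-d[0],d[1])),np.linalg.norm(d))
for nm,p in(("pin left",(150+155/4,200+219/4)),("pin right",(150+132/4,200+477/4))):
    P=cloud("top",np.load("top0.npy")); r,cc=map(int,p); print(nm,P[r-4:r+5,cc-4:cc+5,2].max(), P[r,cc])
E
```

```text
bar top by ray [ 0.57332625 -0.10669602  0.116     ]
side ray [ 0.57932438 -0.1030325   0.116     ]
side b 296 [ 0.57573006 -0.11559161  0.10570371] [0.09189771 0.10696512 0.11605258]
 rect 576.2672729492188 -111.70233154296875 45.138790130615234 20.938398361206055 8.538650512695312
 top mean [ 0.57601384 -0.11377513  0.11351347] ang 5.269052357772722
side a 227 [0.57000226 0.04408757 0.10507991] [0.09174042 0.10561107 0.11610817]
 rect 570.4268188476562 47.7847900390625 45.2988395690918 20.980304718017578 5.682277679443359
 top mean [0.56978539 0.04580962 0.11327235] ang 1.253785568353635
top b 151 [ 0.57482145 -0.10511499  0.11338231] [0.10136464 0.11431119 0.11890124]
 rect 575.7584838867188 -106.01277923583984 45.889339447021484 16.46333885192871 3.256554365158081
 top mean [ 0.57544241 -0.10569203  0.11487981] ang 4.12103640515511
top a 146 [0.56912566 0.05324326 0.11377069] [0.09789986 0.11501598 0.11973375]
 rect 570.1270141601562 53.87921142578125 45.92455291748047 15.372434616088867 2.8701560497283936
 top mean [0.56996919 0.05370198 0.11555738] ang 2.790596092387716
[[ 0.6751  0.1185  0.012 ]
 [ 0.6843 -0.1671  0.012 ]
 [ 0.4877 -0.1743  0.012 ]
 [ 0.4777  0.1112  0.012 ]] [ 0.58118446 -0.02793199  0.012     ]
2.081940505566125 0.1967109993176609
2.126429453369695 0.19748337157439974
1.8496166716751015 0.28580482314775335
2.0044019634076427 0.2856493935892704
pin left 0.06313271746574145 [0.65102039 0.05590598 0.06021596]
pin right 0.10381730719980409 [ 0.65232665 -0.10296215  0.09641005]
```

Depth confirms it: the right pin's top reads about 0.10 m and the left 0.063 m, so cap b is the one. Its bar is centred near (0.576, -0.107), with yaw about 3°. I'll move above it at the current height.

```bash
python3 -m inch '[{"dx":-28,"dy":-25,"hand":-1},{"dx":-28,"dy":-25,"hand":-1},{"dx":-28,"dy":-25,"hand":-1},{"dx":-28,"dy":-25,"hand":-1},{"dx":-28,"dy":-25,"hand":-1},{"dx":-28,"dy":-25,"hand":-1},{"dx":-28,"dy":-25,"hand":-1},{"dx":-28,"dy":-25,"hand":-1},{"dx":-28,"dy":-25,"hand":-1},{"dx":-28,"dy":-25,"hand":-1}]'; python3 -c "
from h import *
print(bot.observe()['qpos'])"
```

```text
[-1.25520078  0.52139936 -0.03631307  1.59955388  0.02121322  1.0210784
 -0.11279439]schema error: expected keys dx, dy, dz, rx, ry, rz, hand
```

```bash
python3 -m inch '[{"dx":-28,"dy":-25,"dz":0,"rx":0,"ry":0,"rz":0,"hand":-1},{"dx":-28,"dy":-25,"dz":0,"rx":0,"ry":0,"rz":0,"hand":-1},{"dx":-28,"dy":-25,"dz":0,"rx":0,"ry":0,"rz":0,"hand":-1},{"dx":-28,"dy":-25,"dz":0,"rx":0,"ry":0,"rz":0,"hand":-1},{"dx":-28,"dy":-25,"dz":0,"rx":0,"ry":0,"rz":0,"hand":-1},{"dx":-28,"dy":-25,"dz":0,"rx":0,"ry":0,"rz":0,"hand":-1},{"dx":-28,"dy":-25,"dz":0,"rx":0,"ry":0,"rz":0,"hand":-1},{"dx":-28,"dy":-25,"dz":0,"rx":0,"ry":0,"rz":0,"hand":-1},{"dx":-28,"dy":-25,"dz":0,"rx":0,"ry":0,"rz":0,"hand":-1},{"dx":-28,"dy":-25,"dz":0,"rx":0,"ry":0,"rz":0,"hand":-1}]'; python3 -c "
from h import *
print(bot.observe()['qpos'])"
```

```text
clock: 1.5
position: [0.401, 0.2407, 0.2315]
tool_rot: [3.141, 0.0, 2.756]
force: [1.1, 0.5, -1.6]
grip_width: 0.0854
[-0.71476761  0.27173292  0.05762844  2.00193038 -0.02032624  0.86794487
  0.53889057]
```

```bash
python3 -m inch '[{"dx":-29,"dy":-26,"dz":0,"rx":0,"ry":0,"rz":0,"hand":-1},{"dx":-29,"dy":-26,"dz":0,"rx":0,"ry":0,"rz":0,"hand":-1},{"dx":-29,"dy":-26,"dz":0,"rx":0,"ry":0,"rz":0,"hand":-1},{"dx":-29,"dy":-26,"dz":0,"rx":0,"ry":0,"rz":0,"hand":-1},{"dx":-29,"dy":-26,"dz":0,"rx":0,"ry":0,"rz":0,"hand":-1},{"dx":-29,"dy":-26,"dz":0,"rx":0,"ry":0,"rz":0,"hand":-1},{"dx":-29,"dy":-26,"dz":0,"rx":0,"ry":0,"rz":0,"hand":-1},{"dx":-29,"dy":-26,"dz":0,"rx":0,"ry":0,"rz":0,"hand":-1},{"dx":-29,"dy":-26,"dz":0,"rx":0,"ry":0,"rz":0,"hand":-1},{"dx":-29,"dy":-26,"dz":0,"rx":0,"ry":0,"rz":0,"hand":-1}]'
python3 -m inch '[{"dx":0,"dy":0,"dz":0,"rx":0,"ry":0,"rz":0.14,"hand":-1},{"dx":0,"dy":0,"dz":0,"rx":0,"ry":0,"rz":0.14,"hand":-1},{"dx":0,"dy":0,"dz":0,"rx":0,"ry":0,"rz":0.14,"hand":-1},{"dx":0,"dy":0,"dz":0,"rx":0,"ry":0,"rz":0.14,"hand":-1},{"dx":0,"dy":0,"dz":0,"rx":0,"ry":0,"rz":0.14,"hand":-1},{"dx":0,"dy":0,"dz":0,"rx":0,"ry":0,"rz":0.14,"hand":-1},{"dx":0,"dy":0,"dz":0,"rx":0,"ry":0,"rz":0.14,"hand":-1},{"dx":0,"dy":0,"dz":0,"rx":0,"ry":0,"rz":0.14,"hand":-1},{"dx":0,"dy":0,"dz":0,"rx":0,"ry":0,"rz":0.14,"hand":-1},{"dx":0,"dy":0,"dz":0,"rx":0,"ry":0,"rz":0.14,"hand":-1}]'
python3 -m inch '[{"dx":0,"dy":0,"dz":0,"rx":0,"ry":0,"rz":0.14,"hand":-1},{"dx":0,"dy":0,"dz":0,"rx":0,"ry":0,"rz":0.14,"hand":-1},{"dx":0,"dy":0,"dz":0,"rx":0,"ry":0,"rz":0.14,"hand":-1},{"dx":0,"dy":0,"dz":0,"rx":0,"ry":0,"rz":0.14,"hand":-1},{"dx":0,"dy":0,"dz":0,"rx":0,"ry":0,"rz":0.14,"hand":-1},{"dx":0,"dy":0,"dz":0,"rx":0,"ry":0,"rz":0.14,"hand":-1},{"dx":0,"dy":0,"dz":0,"rx":0,"ry":0,"rz":0.14,"hand":-1},{"dx":0,"dy":0,"dz":0,"rx":0,"ry":0,"rz":0.14,"hand":-1},{"dx":0,"dy":0,"dz":0,"rx":0,"ry":0,"rz":0.14,"hand":-1},{"dx":0,"dy":0,"dz":0,"rx":0,"ry":0,"rz":0,"hand":-1}]'; python3 -c "
from h import *
print(bot.observe()['qpos'])"
```

```text
clock: 2.5
position: [0.5719, -0.1095, 0.2314]
tool_rot: [3.141, 0.0, 2.756]
force: [1.0, 0.5, 0.2]
grip_width: 0.0851
clock: 3.5
position: [0.5714, -0.1079, 0.2314]
tool_rot: [3.141, -0.0, 1.35]
force: [-0.9, 0.0, -0.4]
grip_width: 0.0851
clock: 4.5
position: [0.5714, -0.1077, 0.2311]
tool_rot: [3.141, 0.0, 0.094]
force: [-0.9, -0.2, 0.8]
grip_width: 0.0853
[-0.49978931  0.61703457  0.89650809  1.74873305 -0.54836608  1.04739886
 -0.88507458]
```

```bash
python3 -m inch '[{"dx":4.5,"dy":-1,"dz":0,"rx":0,"ry":0,"rz":0.03,"hand":-1},{"dx":0,"dy":0,"dz":20,"rx":0,"ry":0,"rz":0,"hand":-1},{"dx":0,"dy":0,"dz":20,"rx":0,"ry":0,"rz":0,"hand":-1},{"dx":0,"dy":0,"dz":20,"rx":0,"ry":0,"rz":0,"hand":-1},{"dx":0,"dy":0,"dz":20,"rx":0,"ry":0,"rz":0,"hand":-1},{"dx":0,"dy":0,"dz":0,"rx":0,"ry":0,"rz":0,"hand":-1}]'
python3 - <<'E'
from h import *
for n in("side","top"):
    p,d=bot.grab_frame(n); t=p[150:300,200:400,::-1]; cv2.imwrite(f"pics/{n}1.png",cv2.resize(t,None,fx=4,fy=4,interpolation=cv2.INTER_CUBIC))
E
```

```text
clock: 5.1
position: [0.575, -0.1061, 0.1494]
tool_rot: [-3.141, 0.003, 0.068]
force: [-0.2, 0.3, 1.5]
grip_width: 0.0853
```

View pics/side1.png

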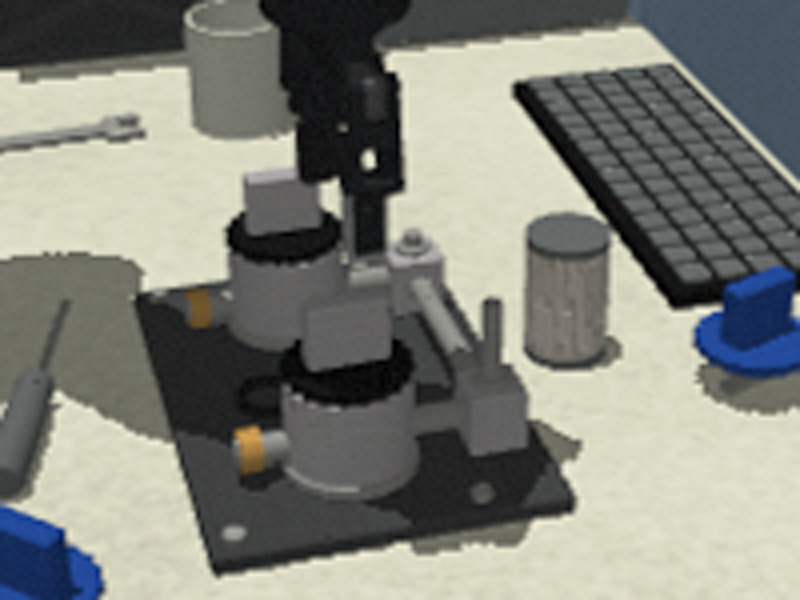

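View pics/top1.png

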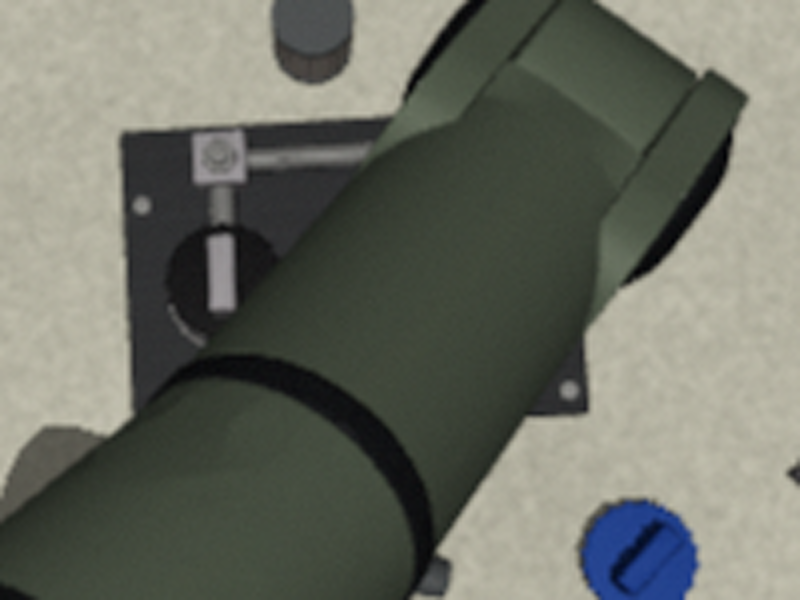

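The side view shows the gripper above cap b and the fingers overlapping along the view line, with a tip near (370,250) in the crop. I'll project the expected tip positions to check this.

```bash
python3 - <<'E'
from h import *
f,cx,cy,o,Rm=calib("side")
for p in([.575,-.106,.149],[.575,-.056,.162],[.575,-.156,.162],[.575,-.106,.116]):
    q=Rm.T@(np.array(p)-o); u,v=cx+f*q[0]/q[2],cy+f*q[1]/q[2]; print(p,(u-200)*4,(v-150)*4)
E
```

```text
[0.575, -0.106, 0.149] 338.4626897433511 238.7187726031617
[0.575, -0.056, 0.162] 318.835581659205 175.57365389848871
[0.575, -0.156, 0.162] 358.56260630482393 261.60120028627
[0.575, -0.106, 0.116] 340.19170230491704 293.7207858564641
```

The tips match the projection. I'll descend to TCP z of about 0.086 and close.

```bash
python3 -m inch '[{"dx":1,"dy":1,"dz":16,"rx":0,"ry":0,"rz":0,"hand":-1},{"dx":0,"dy":0,"dz":16,"rx":0,"ry":0,"rz":0,"hand":-1},{"dx":0,"dy":0,"dz":16,"rx":0,"ry":0,"rz":0,"hand":-1},{"dx":0,"dy":0,"dz":15,"rx":0,"ry":0,"rz":0,"hand":-1},{"dx":0,"dy":0,"dz":0,"rx":0,"ry":0,"rz":0,"hand":-1}]' 40
python3 -m inch '[{"dx":0,"dy":0,"dz":0,"rx":0,"ry":0,"rz":0,"hand":1},{"dx":0,"dy":0,"dz":0,"rx":0,"ry":0,"rz":0,"hand":1},{"dx":0,"dy":0,"dz":0,"rx":0,"ry":0,"rz":0,"hand":1},{"dx":0,"dy":0,"dz":0,"rx":0,"ry":0,"rz":0,"hand":1},{"dx":0,"dy":0,"dz":0,"rx":0,"ry":0,"rz":0,"hand":1},{"dx":0,"dy":0,"dz":0,"rx":0,"ry":0,"rz":0,"hand":1},{"dx":0,"dy":0,"dz":0,"rx":0,"ry":0,"rz":0,"hand":1},{"dx":0,"dy":0,"dz":0,"rx":0,"ry":0,"rz":0,"hand":1}]' 40
python3 -c "
from h import *
print(bot.observe())"
```

```text
clock: 5.7
position: [0.5758, -0.1073, 0.0861]
tool_rot: [-3.141, 0.003, 0.066]
force: [-0.7, -0.1, -0.1]
grip_width: 0.0852
clock: 6.5
position: [0.577, -0.1074, 0.0887]
tool_rot: [-3.141, -0.001, 0.066]
force: [-0.8, 1.4, 5.9]
grip_width: 0.0153
{'clock': 6.5, 'qpos': array([-0.39321359,  0.79260031,  0.73156979,  1.83975145, -0.72664206,
        0.79868788, -0.78100275]), 'qd': array([ 4.08422701e-05, -7.96207047e-04,  7.36736664e-04, -1.24050421e-03,
       -5.30740455e-04,  5.35664712e-05, -5.78462617e-04]), 'joint_efforts': array([ 4.98376954e-01, -8.75678730e+01,  2.21427494e+01, -2.26341051e+01,
       -8.52324738e-03, -5.02935145e-01, -1.05880044e-02]), 'position': array([ 0.57700403, -0.10743613,  0.0887148 ]), 'tool_rot': array([-3.14147194e+00, -5.36793832e-04,  6.58431803e-02]), 'force': array([-0.82826017,  1.42079091,  5.9229198 ]), 'moment': array([ 0.20371401,  0.271059  , -0.01002998]), 'grip_width': 0.01530231853582228}
```

Gripped at 15.3 mm, and the bar is 16 mm. I'll try a small clockwise turn (+rz) first.

```bash
python3 -m inch '[{"dx":0,"dy":0,"dz":-1.5,"rx":0,"ry":0,"rz":0,"hand":1},{"dx":0,"dy":0,"dz":0,"rx":0,"ry":0,"rz":0.03,"hand":1},{"dx":0,"dy":0,"dz":0,"rx":0,"ry":0,"rz":0.03,"hand":1},{"dx":0,"dy":0,"dz":0,"rx":0,"ry":0,"rz":0.03,"hand":1},{"dx":0,"dy":0,"dz":0,"rx":0,"ry":0,"rz":0.03,"hand":1},{"dx":0,"dy":0,"dz":0,"rx":0,"ry":0,"rz":0,"hand":1}]' 50
python3 -c "
from h import *
o=bot.observe();print(o['moment'],o['force'],o['tool_rot'])"
```

```text
clock: 7.1
position: [0.5766, -0.1079, 0.0898]
tool_rot: [3.141, 0.0, -0.056]
force: [-1.3, -2.9, 0.2]
grip_width: 0.015
[-0.97752327  0.44420125  0.11371832] [-1.30321669 -2.85136727  0.15588532] [ 3.14073084e+00  3.09360487e-04 -5.60691900e-02]
```

```bash
python3 -m inch '[{"dx":0,"dy":0,"dz":0,"rx":0,"ry":0,"rz":0.04,"hand":1},{"dx":0,"dy":0,"dz":0,"rx":0,"ry":0,"rz":0.04,"hand":1},{"dx":0,"dy":0,"dz":0,"rx":0,"ry":0,"rz":0,"hand":1}]' 50
python3 - <<'E'
from h import *
o=bot.observe();print(o['moment'],o['force'],o['tool_rot'])
p,d=bot.grab_frame("side"); t=p[150:300,200:400,::-1]; cv2.imwrite(f"pics/side2.png",cv2.resize(t,None,fx=4,fy=4,interpolation=cv2.INTER_CUBIC))
E
```

```text
clock: 7.4
position: [0.5769, -0.1078, 0.0899]
tool_rot: [3.141, -0.0, -0.134]
force: [0.1, -4.5, 2.2]
grip_width: 0.0153
[-1.05017477  0.20228582  1.39787203] [ 0.14830943 -4.48363872  2.16697835] [ 3.14063246e+00 -2.12061436e-04 -1.33561180e-01]
```

View pics/side2.png

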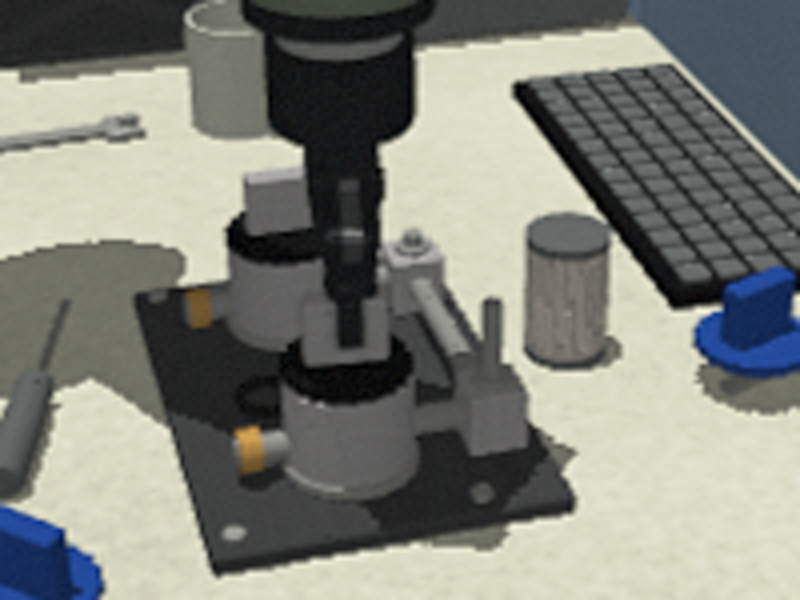

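The moment jumped to 1.4 N·m, and the bar has barely turned in the picture. Clockwise appears to be the hard stop, so I'll reverse to counter-clockwise.

```bash
python3 -m inch '[{"dx":0,"dy":0,"dz":0,"rx":0,"ry":0,"rz":-0.1,"hand":1},{"dx":0,"dy":0,"dz":0,"rx":0,"ry":0,"rz":-0.1,"hand":1},{"dx":0,"dy":0,"dz":0,"rx":0,"ry":0,"rz":-0.08,"hand":1},{"dx":0,"dy":0,"dz":0,"rx":0,"ry":0,"rz":0,"hand":1}]' 60
python3 -c "
from h import *
o=bot.observe();print(o['moment'],o['force'],o['tool_rot'])"
python3 -m inch '[{"dx":0,"dy":0,"dz":0,"rx":0,"ry":0,"rz":-0.08,"hand":1},{"dx":0,"dy":0,"dz":0,"rx":0,"ry":0,"rz":-0.08,"hand":1},{"dx":0,"dy":0,"dz":0,"rx":0,"ry":0,"rz":0,"hand":1}]' 60
python3 -c "
from h import *
o=bot.observe();print(o['moment'],o['force'],o['tool_rot'])"
```

```text
clock: 7.85
position: [0.5769, -0.1071, 0.0898]
tool_rot: [-3.14, -0.0, 0.148]
force: [0.1, -0.3, -1.2]
grip_width: 0.0149
[-0.00214845 -0.03571219  0.00404327] [ 0.06474961 -0.25670404 -1.19620264] [-3.14049777e+00 -4.01810422e-04  1.47755014e-01]
clock: 8.15
position: [0.5768, -0.1072, 0.0898]
tool_rot: [-3.141, -0.0, 0.305]
force: [0.2, -0.9, -1.2]
grip_width: 0.0149
[ 0.03052135 -0.01822815  0.00375545] [ 0.1519014  -0.85723709 -1.23285171] [-3.14092185e+00 -3.04962624e-04  3.05221123e-01]
```

It goes freely counter-clockwise. Continuing toward the stop, expected at yaw of about 0.9.

```bash
python3 -m inch '[{"dx":0,"dy":0,"dz":0,"rx":0,"ry":0,"rz":-0.1,"hand":1},{"dx":0,"dy":0,"dz":0,"rx":0,"ry":0,"rz":-0.1,"hand":1},{"dx":0,"dy":0,"dz":0,"rx":0,"ry":0,"rz":-0.1,"hand":1},{"dx":0,"dy":0,"dz":0,"rx":0,"ry":0,"rz":-0.1,"hand":1},{"dx":0,"dy":0,"dz":0,"rx":0,"ry":0,"rz":0,"hand":1}]' 60
python3 -c "
from h import *
o=bot.observe();print(o['moment'],o['force'],o['tool_rot'])"
python3 -m inch '[{"dx":0,"dy":0,"dz":0,"rx":0,"ry":0,"rz":-0.05,"hand":1},{"dx":0,"dy":0,"dz":0,"rx":0,"ry":0,"rz":-0.05,"hand":1},{"dx":0,"dy":0,"dz":0,"rx":0,"ry":0,"rz":0,"hand":1}]' 60
python3 -c "
from h import *
o=bot.observe();print(o['moment'],o['force'],o['tool_rot'])"
```

```text
clock: 8.65
position: [0.5768, -0.1074, 0.0898]
tool_rot: [-3.141, -0.0, 0.704]
force: [-0.9, 0.1, -1.5]
grip_width: 0.0151
[-0.01021791  0.05792932 -0.01425249] [-0.89193395  0.0541027  -1.47824268] [-3.14115409e+00 -3.88743045e-04  7.03970726e-01]
clock: 8.95
position: [0.5767, -0.1074, 0.0897]
tool_rot: [-3.141, -0.0, 0.802]
force: [0.4, -0.3, -2.4]
grip_width: 0.015
[ 0.02672837 -0.0130162   0.05919182] [ 0.36639469 -0.30684409 -2.40849821] [-3.14118847e+00 -5.19956357e-05  8.01534234e-01]
```

```bash
python3 -m inch '[{"dx":0,"dy":0,"dz":0,"rx":0,"ry":0,"rz":-0.03,"hand":1},{"dx":0,"dy":0,"dz":0,"rx":0,"ry":0,"rz":-0.03,"hand":1},{"dx":0,"dy":0,"dz":0,"rx":0,"ry":0,"rz":0,"hand":1}]' 60
python3 -c "
from h import *
o=bot.observe();print(o['moment'],o['force'],o['tool_rot'])"
python3 -m inch '[{"dx":0,"dy":0,"dz":0,"rx":0,"ry":0,"rz":-0.04,"hand":1},{"dx":0,"dy":0,"dz":0,"rx":0,"ry":0,"rz":0,"hand":1}]' 60
python3 -c "
from h import *
o=bot.observe();print(o['moment'],o['force'],o['tool_rot'])"
```

```text
clock: 9.25
position: [0.5768, -0.1074, 0.0898]
tool_rot: [-3.142, -0.0, 0.866]
force: [-0.2, 0.4, -0.6]
grip_width: 0.0148
[ 0.02064973  0.01221228 -0.01886542] [-0.2067635   0.42585882 -0.61814725] [-3.14154178e+00 -3.91542461e-05  8.65986340e-01]
clock: 9.45
position: [0.5766, -0.1074, 0.0897]
tool_rot: [-3.141, 0.0, 0.906]
force: [-1.6, 1.6, -1.8]
grip_width: 0.0153
[ 0.2169871   0.3821363  -0.03070082] [-1.56091382  1.62800094 -1.79931003] [-3.14097203e+00  2.60699026e-05  9.05536387e-01]
```

```bash
python3 -m inch '[{"dx":0,"dy":0,"dz":0,"rx":0,"ry":0,"rz":-0.03,"hand":1},{"dx":0,"dy":0,"dz":0,"rx":0,"ry":0,"rz":0,"hand":1}]' 60
python3 -c "
from h import *
o=bot.observe();print(o['moment'],o['force'],o['tool_rot'])"
python3 -m inch '[{"dx":0,"dy":0,"dz":0,"rx":0,"ry":0,"rz":-0.03,"hand":1},{"dx":0,"dy":0,"dz":0,"rx":0,"ry":0,"rz":0,"hand":1}]' 60
python3 -c "
from h import *
o=bot.observe();print(o['moment'],o['force'],o['tool_rot'])"
```

```text
clock: 9.65
position: [0.5764, -0.1073, 0.0897]
tool_rot: [-3.141, -0.0, 0.936]
force: [-3.0, 1.5, 0.2]
grip_width: 0.0151
[ 0.56362555  0.94177596 -0.52182758] [-2.9532894   1.54714129  0.20189911] [-3.14065058e+00 -4.41561447e-05  9.35861674e-01]
clock: 9.85
position: [0.5766, -0.1074, 0.0897]
tool_rot: [-3.141, -0.0, 0.966]
force: [-4.0, 2.9, -2.8]
grip_width: 0.015
[ 0.77069418  0.85680599 -1.11949071] [-3.9821029   2.87369786 -2.84129198] [-3.14097122e+00 -1.02085664e-04  9.66191906e-01]
```

The stop is reached (−1.1 N·m) at about 53° of tool yaw. I'll ease off slightly and lift gently to test.

```bash
python3 -m inch '[{"dx":0,"dy":0,"dz":0,"rx":0,"ry":0,"rz":0.015,"hand":1},{"dx":0,"dy":0,"dz":-2,"rx":0,"ry":0,"rz":0,"hand":1},{"dx":0,"dy":0,"dz":-2,"rx":0,"ry":0,"rz":0,"hand":1},{"dx":0,"dy":0,"dz":-2,"rx":0,"ry":0,"rz":0,"hand":1},{"dx":0,"dy":0,"dz":0,"rx":0,"ry":0,"rz":0,"hand":1}]' 60
python3 -c "
from h import *
o=bot.observe();print(o['moment'],o['force'],o['tool_rot'])"
```

```text
clock: 10.35
position: [0.5766, -0.1075, 0.0962]
tool_rot: [-3.141, 0.0, 0.951]
force: [-6.0, 2.2, -5.5]
grip_width: 0.0149
[ 0.55661198  1.44537164 -0.27808799] [-5.95741773  2.21961791 -5.52006515] [-3.14118482e+00  2.06363408e-04  9.51128376e-01]
```

```bash
python3 - <<'E'
from h import *
p,d=bot.grab_frame("side"); t=p[150:300,200:400,::-1]; cv2.imwrite(f"pics/side3.png",cv2.resize(t,None,fx=4,fy=4,interpolation=cv2.INTER_CUBIC))
o=bot.observe();print(o['moment'],o['force'])
E
```

```text
[ 0.5022907   1.43982684 -0.24610574] [-4.43503271  2.86717999 -6.11067584]
```

View pics/side3.png

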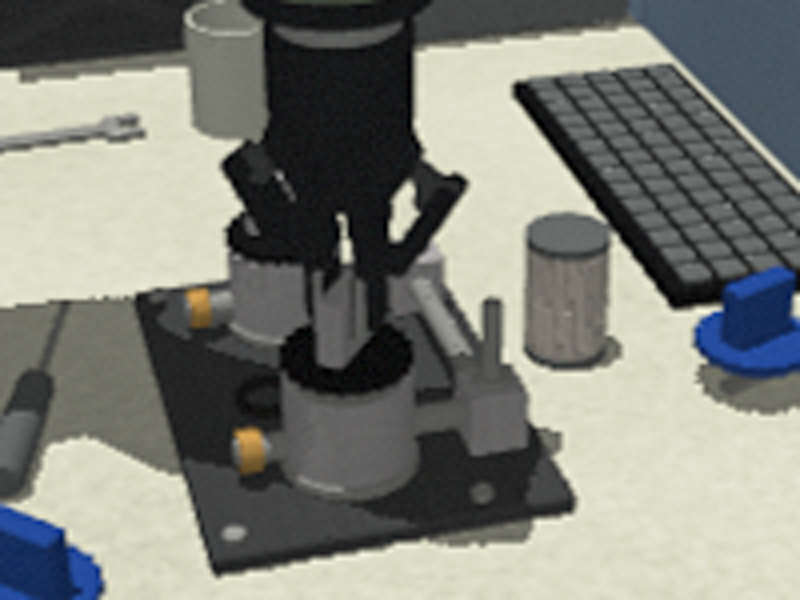

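The bar has turned about 50°. The disc's near edge went from crop row 402 to 392, about 6 mm, which is more than the 3 mm locked play, so the cap is coming out. I'll continue slowly.

```bash
python3 -m inch '[{"dx":0,"dy":0,"dz":-4,"rx":0,"ry":0,"rz":0,"hand":1},{"dx":0,"dy":0,"dz":-4,"rx":0,"ry":0,"rz":0,"hand":1},{"dx":0,"dy":0,"dz":-4,"rx":0,"ry":0,"rz":0,"hand":1},{"dx":0,"dy":0,"dz":0,"rx":0,"ry":0,"rz":0,"hand":1}]' 60
python3 -m inch '[{"dx":0,"dy":0,"dz":-5,"rx":0,"ry":0,"rz":0,"hand":1},{"dx":0,"dy":0,"dz":-5,"rx":0,"ry":0,"rz":0,"hand":1},{"dx":0,"dy":0,"dz":-5,"rx":0,"ry":0,"rz":0,"hand":1},{"dx":0,"dy":0,"dz":0,"rx":0,"ry":0,"rz":0,"hand":1}]' 60
python3 - <<'E'
from h import *
p,d=bot.grab_frame("side"); t=p[150:300,200:400,::-1]; cv2.imwrite(f"pics/side4.png",cv2.resize(t,None,fx=4,fy=4,interpolation=cv2.INTER_CUBIC))
o=bot.observe();print(o['moment'],o['force'])
E
```

```text
clock: 10.8
position: [0.5776, -0.1077, 0.1089]
tool_rot: [3.14, -0.001, 0.951]
force: [0.8, 0.6, -1.4]
grip_width: 0.0147
clock: 11.2
position: [0.5772, -0.1076, 0.1236]
tool_rot: [3.141, -0.001, 0.951]
force: [0.9, 0.6, -1.4]
grip_width: 0.0148
[-0.01818358 -0.04283457 -0.02225509] [-0.31401473  0.10948516 -0.73343924]
```

View pics/side4.png

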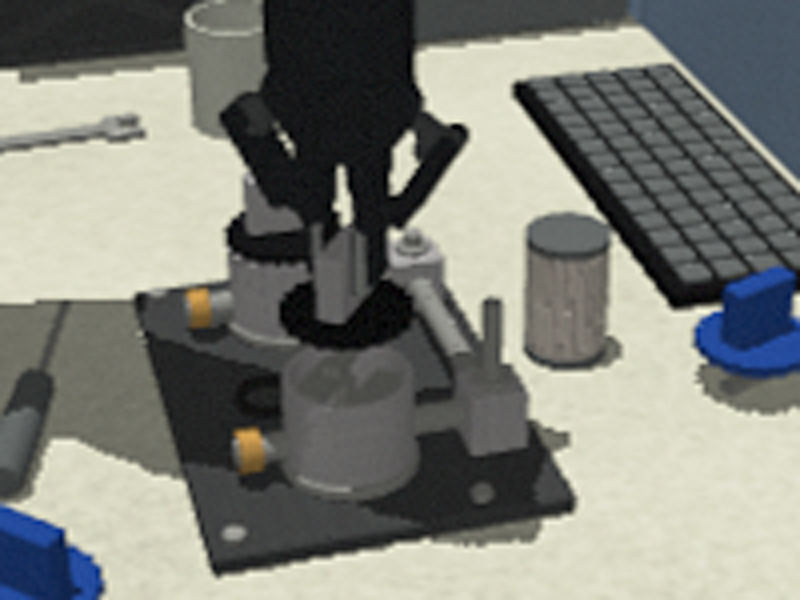

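The cap is out: its disc hangs clear of the open pot at crop (345,310). I'll raise it to about 10 cm.

```bash
python3 -m inch '[{"dx":0,"dy":0,"dz":-6,"rx":0,"ry":0,"rz":0,"hand":1},{"dx":0,"dy":0,"dz":-10,"rx":0,"ry":0,"rz":0,"hand":1},{"dx":0,"dy":0,"dz":-10,"rx":0,"ry":0,"rz":0,"hand":1},{"dx":0,"dy":0,"dz":-10,"rx":0,"ry":0,"rz":0,"hand":1},{"dx":0,"dy":0,"dz":-10,"rx":0,"ry":0,"rz":0,"hand":1},{"dx":0,"dy":0,"dz":-10,"rx":0,"ry":0,"rz":0,"hand":1},{"dx":0,"dy":0,"dz":-6,"rx":0,"ry":0,"rz":0,"hand":1},{"dx":0,"dy":0,"dz":-4,"rx":0,"ry":0,"rz":0,"hand":1},{"dx":0,"dy":0,"dz":0,"rx":0,"ry":0,"rz":0,"hand":1},{"dx":0,"dy":0,"dz":0,"rx":0,"ry":0,"rz":0,"hand":1}]' 60
python3 - <<'E'
from h import *
p,d=bot.grab_frame("side"); t=p[120:270,200:400,::-1]; cv2.imwrite(f"pics/side5.png",cv2.resize(t,None,fx=4,fy=4,interpolation=cv2.INTER_CUBIC))
P=cloud("side",d); m=(np.linalg.norm(P[...,:2]-[.577,-.107],axis=-1)<.045)&(P[...,2]>.12)&(P[...,2]<.24)
q=P[m]; print(len(q),np.percentile(q[:,2],[1,5,10,25,50]),q.mean(0))
o=bot.observe();print(o['position'],o['tool_rot'],o['force'],np.abs(o['qd']).max(),o['grip_width'])
E
```

```text
clock: 12.25
position: [0.5767, -0.1074, 0.1886]
tool_rot: [-3.141, 0.0, 0.951]
force: [-0.2, -1.1, -1.5]
grip_width: 0.015
1045 [0.14733532 0.16938878 0.17309052 0.17710394 0.1933544 ] [ 0.57400939 -0.12105309  0.19674412]
[ 0.57663775 -0.1073958   0.1884268 ] [-3.14108547e+00  3.18515803e-04  9.50834366e-01] [ 0.45866166  0.28946937 -1.53657118] 0.0024031792879009393 0.015057447325423355
```

View pics/side5.png

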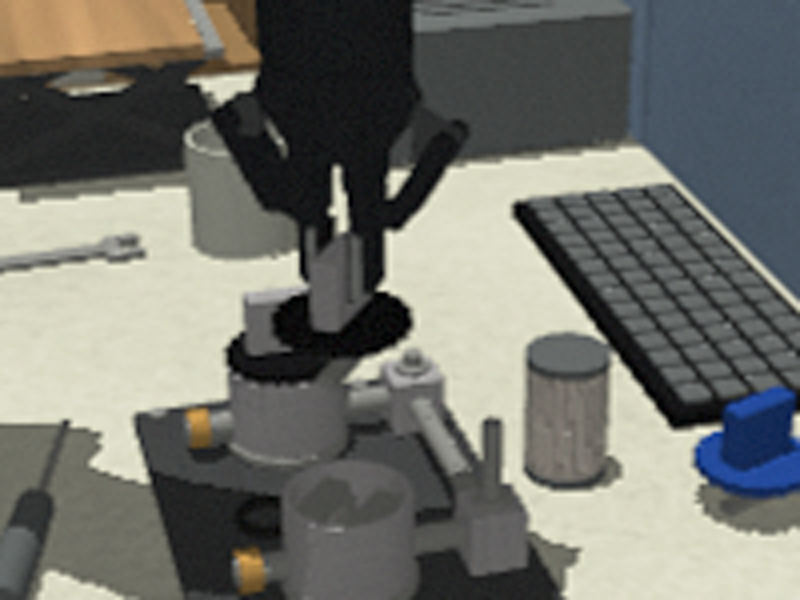

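The cap hangs about 10 cm up, but the disc looks slightly tilted (left edge lower), so I'll measure it.

```bash
python3 - <<'E'
from h import *
p,d=bot.grab_frame("side"); P=cloud("side",d)
r=np.linalg.norm(P[...,:2]-[.577,-.107],axis=-1)
for lo,hi in((.168,.19),):
    m=(r<.036)&(P[...,2]>lo)&(P[...,2]<hi)&(p.max(-1)<60)
    q=P[m]
    best=0;rng=np.random.default_rng(0)
    for _ in range(1500):
        s=q[rng.choice(len(q),3,0)]; n=np.cross(s[1]-s[0],s[2]-s[0]); L=np.linalg.norm(n)
        if L<1e-6: continue
        n/=L*np.sign(n[2] or 1)
        if n[2]<.9: continue
        k=np.abs((q-s[0])@n)<.002
        if k.sum()>best: best=k.sum();kk=k
    g=q[kk]; c=g.mean(0); n=np.linalg.svd(g-c)[2][2]; n*=np.sign(n[2]); print(len(q),best,c,n,"tilt",np.degrees(np.arccos(n[2])))
    e=np.ptp(g,axis=0);print(e)
f,cx,cy,o,Rm=calib("side")
def pr(x): a=Rm.T@(np.array(x)-o); return (cx+f*a[0]/a[2]-200)*4,(cy+f*a[1]/a[2]-120)*4
for z in(.178,):
    c=[pr([.577+.035*np.cos(t),-.107+.035*np.sin(t),z]) for t in np.linspace(0,6.28,60)]; c=np.array(c)
    print("expected disc extremes",c[c[:,0].argmin()],c[c[:,0].argmax()],c[:,1].min(),c[:,1].max())
    t=p[120:270,200:400,::-1]; t=cv2.resize(t,None,fx=4,fy=4,interpolation=cv2.INTER_CUBIC); cv2.polylines(t,[c.astype(int)],True,(0,255,0),1); cv2.imwrite("pics/side6.png",t)
E
```

```text
258 248 [ 0.57561816 -0.1171994   0.1771617 ] [0.00224708 0.00115221 0.99999681] tilt 0.14468716122426512
[0.06720083 0.06160503 0.0040406 ]
expected disc extremes [272.95703255 312.39159019] [409.26999428 307.88728283] 279.87622576363833 340.79961904697177
```

View pics/side6.png

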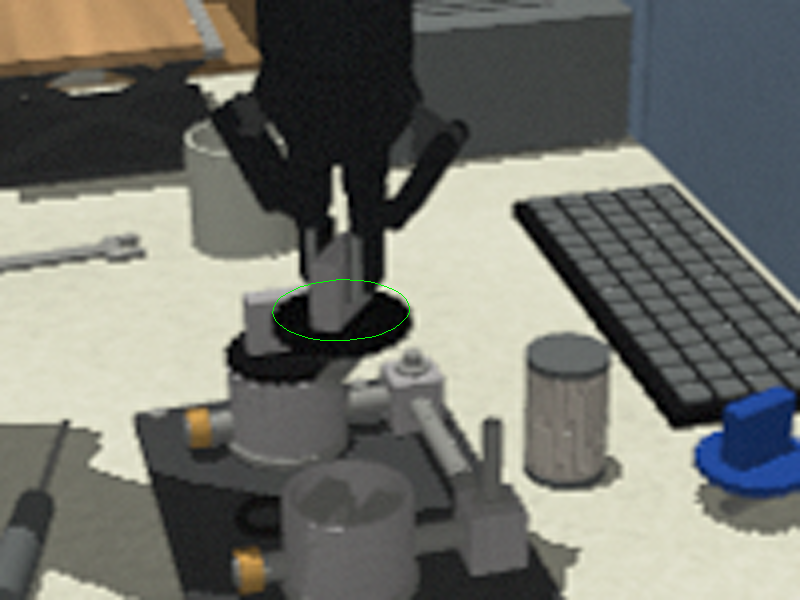

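The plane fit gives a tilt of 0.14° and a disc top at 0.177 m against 0.078 m closed, so the cap is 99 mm up and level. Handing in.

```bash
python3 -c "
from h import *
print(bot.job_done()); o=bot.observe(); print(o['clock'],o['position'],o['grip_width'])"
```

```text
the job is handed in; nothing more can be done
None
the job is handed in; nothing more can be done
```

I unscrewed cap b, the clogged filter's cap, and handed the job in with it held about 10 cm above its pot. Total robot time was about 12.3 s of the 46 s allowed.

- **Which cap:** the pin behind pot b read about 0.10 m high, against 0.063 m behind pot a.
- **Which way:** clockwise hit a hard stop at 1.4 N·m. The bar probably slipped a few degrees in the pads there. Counter-clockwise went freely to a stop at about 50°, and the cap then lifted out.
- **Last checks:**
  - The disc top was at 0.177 m, which is 99 mm above where it sat closed.
  - Its tilt was 0.14°. An outline I drew over the last picture sat a few pixels off the disc, so I relied on the depth fit.
  - The grip was 15 mm on the 16 mm bar, the arm was still, and the force on the tool was about 1.5 N.
- **Everything else:** cap a still looked closed, and the other things visible in the side-camera crop looked unmoved. I took no last top view, so the driver, spanner, brush, mug and board were not all checked again.

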